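Find the rattling casting case and hold it out

TASK

One of the three sealed white cases has a casting loose inside: lift them and shake or tip them end to end to find the one that rattles, gripping gently (keep the grip under 50 N, or the plastic cracks). Put any quiet case back flat on the desk where it stood, and finish while holding the rattling case level and still about 15 cm above the middle of the hand-over pad, without letting go. Leave the plaster tooth model and the small carton alone.

Things in the scene. Friction and masses are not known exactly. Their poses are not given: they have to be found in the camera images.
- case_a: one of three identical sealed white plastic cases: 130 mm long (own x), 56 wide (own y), 42 high (own z), flat long sides to grip; latch at -x end. 0.12 to 0.25 kg empty, differing. Lies flat, long axis within 0.4 rad of world x. Origin: centre of underside. Any one of the three holds a loose 90 g metal casting; in the other two nothing moves.
- case_b: one of three identical sealed white plastic cases: 130 mm long (own x), 56 wide (own y), 42 high (own z), flat long sides to grip; latch at -x end. 0.12 to 0.25 kg empty, differing. Lies flat, long axis within 0.4 rad of world x. Origin: centre of underside. The loose casting slides up to 86 mm along own x when tipped over 10 degrees (friction 0.15) or jerked that way, and stays put when level.
- case_c: one of three identical sealed white plastic cases: 130 mm long (own x), 56 wide (own y), 42 high (own z), flat long sides to grip; latch at -x end. 0.12 to 0.25 kg empty, differing. Lies flat, long axis within 0.4 rad of world x. Origin: centre of underside. End to end, the loose casting shifts the moment of a held level case by about 0.075 N m.
- pad: thin fixed fabric hand-over pad on the desk, 110 mm (own x) by 180 mm (own y), 3 mm thick; origin: centre of its underside
- arch: bystander: plaster dental arch model, 58 x 66 mm base, 27 mm high; origin: centre of the underside
- slips: bystander: small square carton of cover slips, 50 x 50 x 34 mm; origin: centre of the underside
Mind the look-alikes: they are no part of the job. Leave any blue look-alike of the case_b alone. Leave any turquoise look-alike of the case_a alone.

How it is judged:
On the way:
1. the case with the loose casting is lifted off the desk and shaken or tipped so that the casting slides to its other end (((distance between casting_c0 and case_a below 0.065 m and height (world z) of case_a above 0.04 m and x of casting_c0 in the frame of case_a above 0.015 m) or (distance between casting_c0 and case_b below 0.065 m and height (world z) of case_b above 0.04 m and x of casting_c0 in the frame of case_b above 0.015 m) or (distance between casting_c0 and case_c below 0.065 m and height (world z) of case_c above 0.04 m and x of casting_c0 in the frame of case_c above 0.015 m))).
At the end, for the whole second after the job is handed in: The case with the loose casting is held by the fingers, its centre within 45 mm (horizontally) of the pad's centre, its underside 100 to 220 mm above the desk, level within 0.2 rad and still; the other two lie flat on the desk within 60 mm of where they stood (((distance between casting_c0 and case_a below 0.065 m and horizontal distance between case_a and pad below 0.045 m and height (world z) of case_a between 0.1 and 0.22 m and angle between case_a's own z axis and vertical below 0.2 rad and linear speed of case_a below 0.03 m/s and contact force between case_a and the fingers above 3 N and height (world z) of each of case_b, case_c below 0.006 m and angle between each of case_b, case_c's own z axis and vertical below 0.08 rad and distance of each of case_b, case_c from where it was at the start of the episode below 0.06 m and linear speed of each of case_b, case_c below 0.02 m/s) or (distance between casting_c0 and case_b below 0.065 m and horizontal distance between case_b and pad below 0.045 m and height (world z) of case_b between 0.1 and 0.22 m and angle between case_b's own z axis and vertical below 0.2 rad and linear speed of case_b below 0.03 m/s and contact force between case_b and the fingers above 3 N and height (world z) of each of case_a, case_c below 0.006 m and angle between each of case_a, case_c's own z axis and vertical below 0.08 rad and distance of each of case_a, case_c from where it was at the start of the episode below 0.06 m and linear speed of each of case_a, case_c below 0.02 m/s) or (distance between casting_c0 and case_c below 0.065 m and horizontal distance between case_c and pad below 0.045 m and height (world z) of case_c between 0.1 and 0.22 m and angle between case_c's own z axis and vertical below 0.2 rad and linear speed of case_c below 0.03 m/s and contact force between case_c and the fingers above 3 N and height (world z) of each of case_a, case_b below 0.006 m and angle between each of case_a, case_b's own z axis and vertical below 0.08 rad and distance of each of case_a, case_b from where it was at the start of the episode below 0.06 m and linear speed of each of case_a, case_b below 0.02 m/s))); the arm keeps its last pose, push and grip.
It fails at once if a case is squeezed too hard (both fingers' forces added over 110 N, about 55 N of grip) (contact force between any of case_a, case_b, case_c and the fingers above 110 N).
It fails at once if a bystander (tooth model, carton) is moved more than 20 mm (distance of any of arch, slips from where it was at the start of the episode above 0.02 m).
It also fails if it takes over 72 s, if anything falls off the work surface, if the arm or the gripper's body presses on something with over 40 N, if the wrist force passes 120 N, or if a joint passes its speed limit or range.

ROBOT

A 7-joint arm with a two-finger parallel gripper is mounted at the origin on the work surface. World frame = base frame: x ahead of the robot, y to its left, z up, the work surface at z = 0. Lengths are in m, angles in rad, forces in N, time in s.
With the tool pointing down it reaches from about 0.35 to 0.9 m from the base axis. Payload 19.9 kg.
Tool frame: the origin (TCP) lies where the fingers leave the gripper's body, on its centre line; the fingertips stand 97 mm ahead of it and the grasp point (between the pads) lies 78 mm ahead of it; z points along the fingers, x is the direction in which the jaws open and shut, and the axes are right-handed (so a half turn about z gives the same grasp; the last joint's range is limited). The gripper opens to 94 mm and grips with 3 to 60 N. Pads are 16 mm wide; open, the fingers measure 119 mm over their backs; the gripper's body (75 mm by 177 mm) begins 78 mm behind the grasp point.
Start: joints at [-0.042, 0.417, -0.01, 1.614, 0.005, 1.111, -0.053], TCP at [0.625, 0, 0.303] pointing down, gripper open.
Joint ranges: [-2.81, 2.81], [-0.39, 2.02], [-1.27, 1.25], [0.06, 2.57], [-1.19, 4.33], [0.19, 2], [-2.82, 2.82]. Speed limits (rad/s): [1.89, 1.89, 2.39, 2.39, 3.01, 3.01, 3.01].

INTERFACE

Orientations are given as a rotation vector (axis times angle).
In Python, from workcell import telemetry, cams, robot gives the robot as it stands.
- The arm moves only by the shell command python3 -m creep 'ROWS' [FORCE]. ROWS is JSON, a list of rows, each a list of 7 numbers: the shift along the tool's x, y, z in mm, then the turn, a rotation vector about the tool's x, y, z in rad, then the closure, from 0 (fully open) to 1 (shut). In form: [[tx, ty, tz, rx, ry, rz, hand], ...]. A call has 1 to 20 rows; each row is the pose to reach, as a shift and turn from the pose commanded when the call began, along the tool's axes at that moment; what a row does not reach only later rows make up. A row lasts 1/12 s, in which the tool goes at most 41.7 mm and 7.16 degrees, less where a joint would pass 70% of its speed; a pose out of reach is approached as far as the arm can. A call with a gripper value outside its range is refused whole. The fingers move at their own pace and stop on an object; FORCE is the grip in N (left out, the last holds). Time passes only in rows, so rows that repeat a pose let the fingers close. It gives the time, the measured TCP pose, the force and the opening at its end, in the units of the state.
- telemetry.get_obs(): the state, without advancing time (a new reading comes with each control period).
- cams.capture(name): name is "scene" or "side" or "wrist"; returns a dict with "img" (384x512x3 uint8, red, green, blue), "fx", "fy", "cx", "cy" (pixels), "D" ([k1, k2, p1, p2, k3] as OpenCV has them; the pictures are not rectified), "origin" and "rotation" of the camera in the world. Camera axes: x right, y down, z forward; pixel columns grow to the right and rows downward; lengths in m; the calibration is good to about 2 mm. A picture is of the moment at which its call begins. There is no depth.
- robot.sign_off(): hands the job in, once; it reports no verdict.
Trained networks look in the newest picture that a camera, given by its name, has taken for a name from the list of things; names that differ only in an ending like _2 or _b are one class to them, and where a whole thing is asked for, a point or a joint stands for the part that bears it (a point fixed in the world has none). Each returns a list of dicts, best first, with "p" (0 to 1); they miss things now and then, are a little off and sometimes report something else, mostly with a low value. They report only what shows in the picture. A call takes as long as a camera call. They do not tell look-alikes from the thing itself.
- cams.regions_of(name, camera): "pixels" (384x512 bool, what is visible of it) and "xy" ([column, row] in pixels, amid what is visible of it).
The state is a dict: "t": time; "joints": joint angles; "dq": joint speeds; "effort": joint torques, N m; "tcp_pos": TCP position; "tool_rot": TCP orientation; "contact_force": force on the tool from outside, world axes, zero at the start; "moment": the same for the moment, N m; "grip_width": finger opening in m.
Only numpy, scipy, OpenCV 4.12 (cv2) and the standard library are available. Lean on these libraries where they do the work, as an engineer would, in place of code of your own. Each camera call takes 0.05 s, during which the arm holds its last target.

## Working session

There is one attempt and no reset: what is moved stays moved. The work goes in short steps, Python scripts to look and compute and a shell command to move; the robot and the scene stay as the last step left them, time stands still between calls to the robot, and variables do not carry over. Pictures are saved under pics/ and viewed, and the job is handed in when it is done.

```bash
ls; mkdir -p pics
python3 - <<'E'
from workcell import telemetry, cams, robot
import cv2
o=telemetry.get_obs()
for k,v in o.items(): print(k,v)
for n in ["scene","side"]:
    c=cams.capture(n)
    print(n,{k:v for k,v in c.items() if k!='img'})
    cv2.imwrite(f'pics/{n}0.png',c['img'][:,:,::-1])
    for nm in ['case_a','pad','arch','slips']:
        print(nm,[(round(r['p'],2),[int(q) for q in r['xy']],int(r['pixels'].sum())) for r in cams.regions_of(nm,n)])
E
```

```text
pics
t 0.0
joints [-0.04149225  0.41797319 -0.0102926   1.61418717  0.00466753  1.11068134
 -0.05301367]
dq [ 4.66705234e-05 -2.66231107e-03 -5.60372963e-04  1.30778659e-04
  1.77792031e-03  6.75759717e-04  3.80942984e-04]
effort [ 3.52895018e-03 -8.51262331e+01  6.40313700e-01 -4.25991547e+01
 -4.87577857e-02  1.87510403e-02  1.73272206e-04]
tcp_pos [ 6.24737335e-01 -8.08302098e-06  3.02020274e-01]
tool_rot [ 3.14152540e+00 -5.82171005e-05 -1.92143129e-03]
contact_force [-0.16540393 -0.25528905  0.105876  ]
moment [-0.01389746  0.01957707 -0.02722342]
grip_width 0.09370224548567753
scene {'fx': 389.05777071816254, 'fy': 389.05777071816254, 'cx': 254.71768308044787, 'cy': 187.26313034397916, 'D': array([-0.12413425,  0.        ,  0.        ,  0.        ,  0.        ]), 'origin': array([1.0838365 , 0.47174597, 0.63276749]), 'rotation': array([-1.10140444, -2.26503936,  1.11437813])}
case_a [(0.88, [198, 162], 813), (0.85, [339, 229], 1551), (0.82, [247, 138], 686)]
pad [(0.77, [231, 243], 2833), (0.39, [195, 165], 805)]
arch [(0.87, [136, 185], 435)]
slips [(0.82, [324, 311], 1011)]
side {'fx': 435.4364239081538, 'fy': 435.4364239081538, 'cx': 249.27351711257973, 'cy': 191.63927810449988, 'D': array([-0.15442148,  0.        ,  0.        ,  0.        ,  0.        ]), 'origin': array([ 0.41281171, -0.82953468,  0.77111977]), 'rotation': array([-2.28873887,  0.0558068 , -0.03300505])}
case_a [(0.98, [181, 155], 976), (0.69, [258, 268], 1995), (0.66, [238, 195], 1337), (0.63, [176, 260], 1811)]
pad [(0.8, [313, 192], 1781), (0.35, [257, 266], 1996)]
arch [(0.65, [333, 291], 764), (0.23, [312, 130], 256)]
slips [(0.75, [312, 130], 204)]
```

Run:
```python
import cv2
a=cv2.imread('pics/scene0.png');b=cv2.imread('pics/side0.png')
cv2.imwrite('pics/scene0x.png',cv2.resize(a,(800,600)));cv2.imwrite('pics/side0x.png',cv2.resize(b,(800,600)))
```

```text
(no output)
```

View pics/scene0x.png

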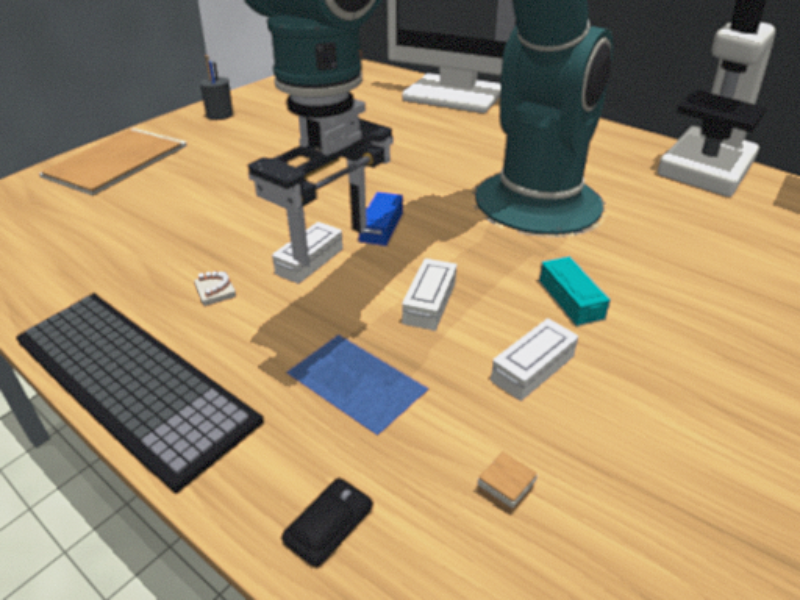

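View pics/side0x.png

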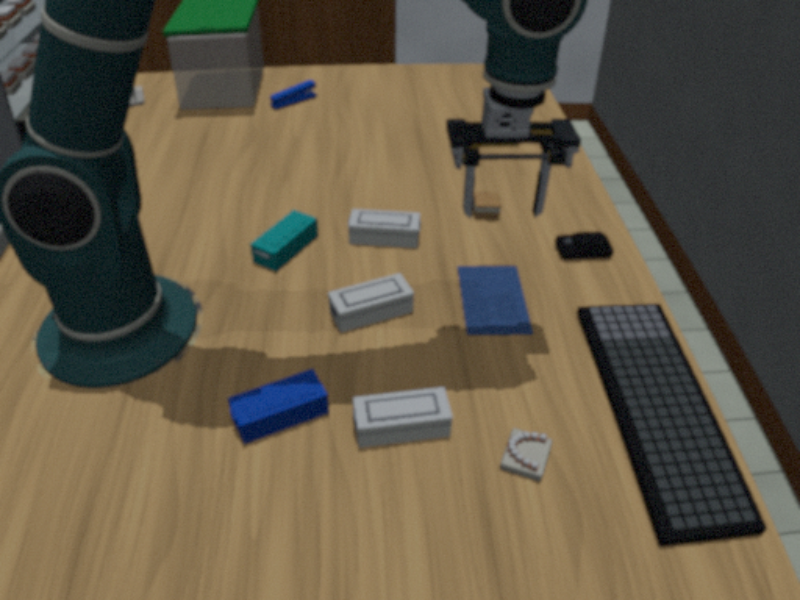

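The scene view shows three white cases at (310,250), (430,293) and (535,357) in the 800x600 picture, with blue (381,218) and turquoise (573,290) look-alikes. The side view shows the same three whites at (385,228), (372,302) and (402,417). The task asks for white cases, so those three are the candidates. I'll fit poses next.

```bash
cat > h.py <<'E'
from workcell import telemetry, cams, robot
import cv2, numpy as np
from scipy.optimize import minimize, least_squares
from scipy.spatial.transform import Rotation as R
def proj(c,P):
    Rw=R.from_rotvec(c['rotation']).as_matrix()
    P=np.atleast_2d(P); rv,_=cv2.Rodrigues(Rw.T); t=-Rw.T@c['origin']
    K=np.array([[c['fx'],0,c['cx']],[0,c['fy'],c['cy']],[0,0,1]])
    return cv2.projectPoints(P.astype(float),rv,t,K,c['D'])[0].reshape(-1,2)
def ray(c,uv,z):
    K=np.array([[c['fx'],0,c['cx']],[0,c['fy'],c['cy']],[0,0,1]])
    n=cv2.undistortPoints(np.array([[uv]],float),K,c['D']).ravel()
    d=R.from_rotvec(c['rotation']).as_matrix()@np.array([n[0],n[1],1])
    return c['origin']+d*(z-c['origin'][2])/d[2]
def box(x,y,a,L,W,H):
    s=np.array([[i*L/2,j*W/2,k*H] for i in(-1,1) for j in(-1,1) for k in(0,1)])
    return s@R.from_euler('z',a).as_matrix().T+[x,y,0]
def sil(c,P,sc=4):
    u=(proj(c,P)+.5)*sc
    m=np.zeros((384*sc,512*sc),np.uint8)
    cv2.fillConvexPoly(m,cv2.convexHull(u.astype(np.float32)).astype(np.int32),255)
    return cv2.resize(m,(512,384),interpolation=cv2.INTER_AREA)/255.
def fit(obs,dims,x0):
    def f(p):
        e=0
        for c,m in obs:
            s=sil(c,box(*p,*dims)); e+=np.abs(s-m).sum()/m.sum()
        return e
    best=None
    for a in (-.3,0,.3):
        S=np.array([[x0[0],x0[1],a],[x0[0]+.02,x0[1],a],[x0[0],x0[1]+.02,a],[x0[0],x0[1],a+.2]])
        r=minimize(f,S[0],method='Nelder-Mead',options=dict(initial_simplex=S,xatol=2e-4,fatol=1e-4))
        if best is None or r.fun<best.fun: best=r
    return best.x,best.fun
E
python3 - <<'E'
from h import *
C={n:cams.capture(n) for n in('scene','side')}
D={n:{k:cams.regions_of(k,n) for k in('case_a','pad','arch','slips')} for n in C}
for k,h,dm in(('case_a',.02,(.13,.056,.042)),('pad',.0,(.11,.18,.003)),('arch',.013,(.058,.066,.027)),('slips',.017,(.05,.05,.034))):
    for n in C:
        for r in D[n][k]:
            p=ray(C[n],r['xy'],h); col=C[n]['img'][r['pixels']].mean(0)
            print(k,n,round(r['p'],2),p.round(3),col.astype(int), end=' ')
            x,f=fit([(C[n],r['pixels'])],dm,p[:2]); print(x.round(4),round(f,3))
E
```

```text
case_a scene 0.9 [ 0.483 -0.211  0.02 ] [164 163 160] [ 0.4642 -0.2234  0.1154] 0.237
case_a scene 0.82 [0.427 0.012 0.02 ] [186 185 182] [0.4285 0.0217 0.3492] 0.067
case_a scene 0.77 [0.464 0.231 0.02 ] [183 183 183] [ 0.4593  0.2342 -0.1405] 0.067
case_a scene 0.76 [ 0.295 -0.182  0.02 ] [ 50  79 144] [ 0.2893 -0.1957  0.4451] 0.113
case_a scene 0.67 [0.265 0.207 0.02 ] [ 23 133 131] [0.2733 0.2054 0.9627] 0.035
case_a side 0.87 [0.428 0.019 0.02 ] [114 116 117] [0.4293 0.024  0.3402] 0.03
case_a side 0.83 [ 0.475 -0.229  0.02 ] [121 124 126] [ 0.4656 -0.2232  0.0964] 0.041
case_a side 0.79 [0.27  0.212 0.02 ] [31 89 87] [0.2712 0.2082 0.9283] 0.051
case_a side 0.72 [ 0.291 -0.206  0.02 ] [ 21  47 104] [ 0.2896 -0.196   0.4079] 0.032
case_a side 0.65 [0.463 0.232 0.02 ] [113 115 116] [ 0.4614  0.2362 -0.1687] 0.081
pad scene 0.61 [0.64  0.049 0.   ] [ 75 104 154] [ 0.6381  0.0434 -0.0457] 0.077
pad side 0.74 [0.633 0.037 0.   ] [ 47  67 100] [ 0.6409  0.0464 -0.0301] 0.064
pad side 0.29 [0.428 0.034 0.   ] [113 116 115] [ 0.4432  0.0536 -1.2093] 0.335
arch scene 0.93 [ 0.632 -0.282  0.013] [184 173 161] [ 0.6336 -0.2857 -0.4561] 0.209
arch side 0.68 [ 0.624 -0.293  0.013] [127 125 119] [ 0.6322 -0.2876 -0.4222] 0.169
slips scene 0.8 [0.677 0.31  0.017] [177 139  95] [ 0.6692  0.308  -0.0742] 0.048
slips side 0.52 [0.669 0.312 0.017] [102  85  63] [ 0.6676  0.3147 -0.1542] 0.264
```

Run:
```python
from h import *
c=cams.capture('side'); im=cv2.resize(c['img'][:,:,::-1].copy()[110:320,140:350],None,fx=2.8,fy=2.8)
for p,col in(((.465,-.223,.1),(0,0,255)),((.429,.023,.343),(0,255,0)),((.460,.235,-.155),(255,0,255)),((.64,.045,-.04),(0,255,255))):
    b=box(*p,*((.13,.056,.042) if col!=(0,255,255) else (.11,.18,.003)))
    u=((proj(c,b)+.5-[140,110])*2.8).astype(int)
    for i in range(8):
        for j in range(i): 
            if bin(i^j).count('1')==1: cv2.line(im,tuple(map(int,u[i])),tuple(map(int,u[j])),col,1)
cv2.imwrite('pics/ov.png',im)
```

```text
(no output)
```

View pics/ov.png

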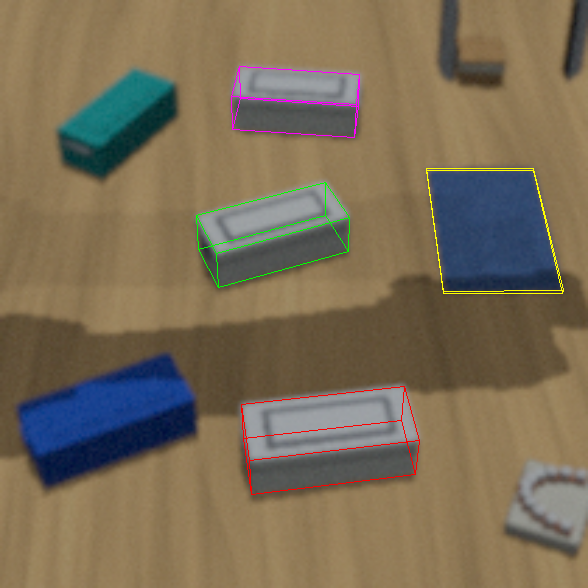

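The overlays sit on all three white cases and on the pad in this crop: middle case (272,235), far case (295,100), near case (330,440). Blue and turquoise lie apart. I'll start with the middle case.

```bash
python3 -m creep '[[-196,-23,142,0,0,1.228,0],[-196,-23,142,0,0,1.228,0],[-196,-23,142,0,0,1.228,0],[-196,-23,142,0,0,1.228,0],[-196,-23,142,0,0,1.228,0],[-196,-23,142,0,0,1.228,0],[-196,-23,142,0,0,1.228,0],[-196,-23,142,0,0,1.228,0],[-196,-23,142,0,0,1.228,0],[-196,-23,142,0,0,1.228,0],[-196,-23,142,0,0,1.228,0],[-196,-23,142,0,0,1.228,0],[-196,-23,142,0,0,1.228,0],[-196,-23,142,0,0,1.228,0]]' 30
cat >> h.py <<'E'
def st():
    o=telemetry.get_obs(); print('t',round(o['t'],2),'tcp',o['tcp_pos'].round(4),'q',o['joints'].round(2)); M=R.from_rotvec(o['tool_rot']).as_matrix(); print('xaxis yaw',np.arctan2(M[1,0],M[0,0]).round(3),'z',M[:,2].round(3),'F',o['contact_force'].round(2),'Mtool',(M.T@o['moment']).round(4),'w',o['grip_width'])
def rel(x,y,z,yaw):
    o=telemetry.get_obs(); M=R.from_rotvec(o['tool_rot']); T=R.from_euler('z',yaw)*R.from_euler('x',np.pi)
    print('shift',(M.inv().apply(np.array([x,y,z])-o['tcp_pos'])*1000).round(1),'rot',(M.inv()*T).as_rotvec().round(3))
E
python3 - <<'E'
from h import *
st(); rel(.429,.023,.102,.343-np.pi/2)
c=cams.capture('wrist'); im=c['img'][:,:,::-1].copy()
u=proj(c,box(.429,.023,.343,.13,.056,.042)).astype(int)
for i in range(8):
    for j in range(i):
        if bin(i^j).count('1')==1: cv2.line(im,tuple(map(int,u[i])),tuple(map(int,u[j])),(0,255,0),1)
cv2.imwrite('pics/w1.png',im)
E
```

```text
t: 2.22
tcp_pos: [0.429, 0.023, 0.1607]
tool_rot: [-2.57, 1.807, 0.0]
contact_force: [0.5, -0.4, -0.5]
grip_width: 0.094
t 2.22 tcp [0.429  0.023  0.1607] q [-0.3   0.29  0.19  2.2  -0.09  0.65 -1.26]
xaxis yaw -1.225 z [ 0.  0. -1.] F [ 0.5  -0.38 -0.5 ] Mtool [-0.0731 -0.0555 -0.0365] w 0.09395764790214896
shift [-0.   0.  58.7] rot [-0.     0.     0.002]
```

View pics/w1.png

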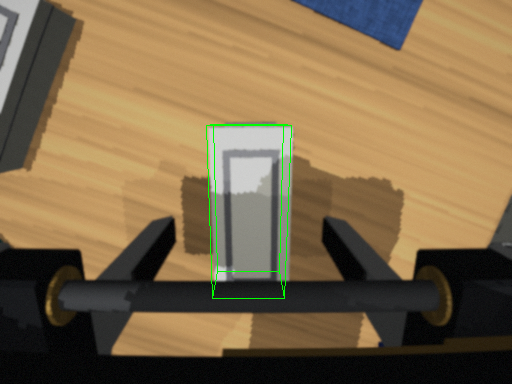

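The wrist view shows the case centred between the jaws, with its end at row 125 and the fingers at columns 160 and 340. The fit overlay matches.

```bash
python3 -m creep '[[0,0,30,0,0,0,0],[0,0,58,0,0,0,0],[0,0,58,0,0,0,0],[0,0,58,0,0,0,1],[0,0,58,0,0,0,1],[0,0,58,0,0,0,1],[0,0,58,0,0,0,1],[0,0,58,0,0,0,1],[0,0,58,0,0,0,1],[0,0,58,0,0,0,1],[0,0,58,0,0,0,1],[0,0,58,0,0,0,1],[0,0,58,0,0,0,1]]' 30
python3 -m creep '[[0,0,-25,0,0,0,1],[0,0,-50,0,0,0,1],[0,0,-80,0,0,0,1],[0,0,-110,0,0,0,1],[0,0,-110,0,0,0,1],[0,0,-110,0,0,0,1],[0,0,-110,0,0,0,1],[0,0,-110,0,0,0,1]]'
python3 - <<'E'
from h import *
st()
E
```

```text
t: 3.35
tcp_pos: [0.4293, 0.023, 0.1032]
tool_rot: [-2.567, 1.809, -0.001]
contact_force: [-2.1, -1.3, 11.3]
grip_width: 0.0557
t: 4.02
tcp_pos: [0.4284, 0.023, 0.2116]
tool_rot: [2.567, -1.809, -0.002]
contact_force: [-0.5, -0.4, -2.4]
grip_width: 0.0561
t 4.02 tcp [0.4284 0.023  0.2116] q [-0.32  0.2   0.22  2.17 -0.06  0.78 -1.29]
xaxis yaw -1.228 z [-0.002 -0.    -1.   ] F [-0.46 -0.38 -2.36] Mtool [-0.0869 -0.0618  0.0251] w 0.056075795620192256
```

```bash
python3 -m creep '[[0,0,0,0,0,0,1],[0,0,0,0,0,0,1],[0,0,0,-0.45,0,0,1],[0,0,0,-0.45,0,0,1],[0,0,0,-0.45,0,0,1],[0,0,0,-0.45,0,0,1],[0,0,0,-0.45,0,0,1],[0,0,0,-0.45,0,0,1],[0,0,0,-0.45,0,0,1],[0,0,0,-0.45,0,0,1]]'
python3 -c "
from h import *
st()"
python3 -m creep '[[0,0,0,0.22,0,0,1],[0,0,0,0.45,0,0,1],[0,0,0,0.45,0,0,1],[0,0,0,0.45,0,0,1],[0,0,0,0.45,0,0,1],[0,0,0,0.45,0,0,1],[0,0,0,0.45,0,0,1],[0,0,0,0.45,0,0,1],[0,0,0,0.45,0,0,1],[0,0,0,0.45,0,0,1]]'
python3 -c "
from h import *
st()"
```

```text
t: 4.85
tcp_pos: [0.4286, 0.0227, 0.2128]
tool_rot: [2.25, -1.587, -0.361]
contact_force: [-0.7, 0.2, -2.2]
grip_width: 0.0559
t 4.85 tcp [0.4286 0.0227 0.2128] q [-0.35  0.4   0.23  1.96  0.01  1.23 -1.36]
xaxis yaw -1.229 z [-0.408 -0.145 -0.901] F [-0.69  0.18 -2.18] Mtool [ 0.4976 -0.0652 -0.0346] w 0.055882907958060696
t: 5.68
tcp_pos: [0.4292, 0.0231, 0.2124]
tool_rot: [2.567, -1.809, -0.001]
contact_force: [-0.7, 0.2, -2.1]
grip_width: 0.0559
t 5.68 tcp [0.4292 0.0231 0.2124] q [-0.32  0.2   0.22  2.17 -0.06  0.78 -1.3 ]
xaxis yaw -1.228 z [-0.001 -0.001 -1.   ] F [-0.73  0.16 -2.09] Mtool [-0.0632 -0.0502 -0.0072] w 0.055883727585367984
```

```bash
cat >> h.py <<'E'
def mavg(n=8):
    A=[];F=[]
    for i in range(n):
        cams.capture('side'); o=telemetry.get_obs(); M=R.from_rotvec(o['tool_rot']).as_matrix(); A.append(M.T@o['moment']); F.append(o['contact_force'])
    A=np.array(A); print('t',round(o['t'],2),'Mx avg',A[:,0].mean().round(4),'sd',A[:,0].std().round(4),'all',A.mean(0).round(4),'F',np.mean(F,0).round(2))
E
python3 -c "
from h import *
mavg()"
python3 -m creep '[[0,0,0,0.45,0,0,1],[0,0,0,0.45,0,0,1],[0,0,0,0.45,0,0,1],[0,0,0,0.45,0,0,1],[0,0,0,0.45,0,0,1],[0,0,0,0.45,0,0,1],[0,0,0,0.45,0,0,1],[0,0,0,0.45,0,0,1]]'
python3 -c "
from h import *
st()"
python3 -m creep '[[0,0,0,-0.22,0,0,1],[0,0,0,-0.45,0,0,1],[0,0,0,-0.45,0,0,1],[0,0,0,-0.45,0,0,1],[0,0,0,-0.45,0,0,1],[0,0,0,-0.45,0,0,1],[0,0,0,-0.45,0,0,1],[0,0,0,-0.45,0,0,1],[0,0,0,-0.45,0,0,1],[0,0,0,-0.45,0,0,1]]'
python3 -c "
from h import *
st();mavg()"
```

```text
t 6.08 Mx avg -0.0539 sd 0.0192 all [-0.0539 -0.0693  0.0081] F [-0.01  0.05 -1.94]
t: 6.75
tcp_pos: [0.4296, 0.0233, 0.2129]
tool_rot: [-2.25, 1.585, -0.361]
contact_force: [-0.0, -0.2, -1.6]
grip_width: 0.0559
t 6.75 tcp [0.4296 0.0233 0.2129] q [-0.19  0.07  0.13  2.39 -0.49  0.28 -0.84]
xaxis yaw -1.227 z [ 0.408  0.146 -0.901] F [-0.02 -0.19 -1.59] Mtool [-0.6472 -0.0571  0.045 ] w 0.0559456048756122
t: 7.58
tcp_pos: [0.4287, 0.0227, 0.2128]
tool_rot: [-2.566, 1.81, -0.001]
contact_force: [-0.4, 0.6, -1.9]
grip_width: 0.0556
t 7.58 tcp [0.4287 0.0227 0.2128] q [-0.32  0.19  0.21  2.17 -0.06  0.78 -1.3 ]
xaxis yaw -1.229 z [ 0.001  0.    -1.   ] F [-0.38  0.61 -1.91] Mtool [-0.0798 -0.0251  0.0327] w 0.05559217787053896
t 7.98 Mx avg -0.0848 sd 0.0259 all [-0.0848 -0.0707 -0.0125] F [-0.34 -0.32 -1.97]
```

No shift of -0.075 N·m in the predicted direction (measured +0.031, noise about 0.01), so the middle case looks quiet. I'll put it back.

```bash
python3 -m creep '[[0,0,35,0,0,0,1],[0,0,70,0,0,0,1],[0,0,95,0,0,0,1],[0,0,105,0,0,0,1],[0,0,110,0,0,0,1],[0,0,110,0,0,0,1],[0,0,110,0,0,0,1]]'
python3 -m creep '[[0,0,0,0,0,0,0],[0,0,0,0,0,0,0],[0,0,0,0,0,0,0],[0,0,0,0,0,0,0],[0,0,0,0,0,0,0],[0,0,0,0,0,0,0],[0,0,-40,0,0,0,0],[0,0,-80,0,0,0,0],[0,0,-110,0,0,0,0],[0,0,-110,0,0,0,0],[0,0,-110,0,0,0,0]]'
python3 - <<'E'
from h import *
st(); rel(.460,.2355,.15,-.155-np.pi/2); rel(.465,-.223,.15,.1-np.pi/2)
c=cams.capture('side')
for r in cams.regions_of('case_b','side'):
    p=ray(c,r['xy'],.02); print(round(r['p'],2),fit([(c,r['pixels'])],(.13,.056,.042),p[:2]))
E
```

```text
t: 8.57
tcp_pos: [0.4295, 0.023, 0.1033]
tool_rot: [-2.567, 1.81, -0.001]
contact_force: [-0.3, -0.2, -1.8]
grip_width: 0.0555
t: 9.48
tcp_pos: [0.4296, 0.0232, 0.214]
tool_rot: [-2.566, 1.808, -0.003]
contact_force: [0.0, 0.5, -0.4]
grip_width: 0.094
t 9.48 tcp [0.4296 0.0232 0.214 ] q [-0.33  0.19  0.23  2.17 -0.06  0.78 -1.29]
xaxis yaw -1.228 z [ 0.003  0.001 -1.   ] F [ 0.03  0.46 -0.42] Mtool [-0.0846 -0.0965  0.0037] w 0.0939650116638695
shift [-189.7  -99.9   64.3] rot [-0.003  0.001  0.498]
shift [243.8  49.6  63.9] rot [-0.003  0.     0.243]
0.97 (array([ 0.46467301, -0.22299956,  0.10333809]), np.float64(0.03573334909051516))
0.83 (array([0.42873036, 0.02445304, 0.35430373]), np.float64(0.037896512624796035))
0.67 (array([ 0.46179899,  0.23485946, -0.19083098]), np.float64(2.0016282536406376))
0.65 (array([0.27286483, 0.20954593, 0.98787272]), np.float64(0.06015621854491283))
0.62 (array([ 0.29059255, -0.19542404,  0.40459034]), np.float64(0.05536015832553537))
0.62 (array([ 0.63413322,  0.02124927, -1.18234666]), np.float64(0.31153318630194105))
```

```bash
python3 -m creep '[[-190,-100,60,0,0,0.498,0],[-190,-100,60,0,0,0.498,0],[-190,-100,60,0,0,0.498,0],[-190,-100,60,0,0,0.498,0],[-190,-100,60,0,0,0.498,0],[-190,-100,60,0,0,0.498,0],[-190,-100,60,0,0,0.498,0],[-190,-100,60,0,0,0.498,0],[-190,-100,60,0,0,0.498,0]]'
python3 - <<'E'
from h import *
st(); rel(.460,.2355,.102,-.155-np.pi/2)
c=cams.capture('wrist'); im=c['img'][:,:,::-1].copy()
u=proj(c,box(.460,.2355,-.155,.13,.056,.042)).astype(int)
for i in range(8):
    for j in range(i):
        if bin(i^j).count('1')==1: cv2.line(im,tuple(map(int,u[i])),tuple(map(int,u[j])),(0,255,0),1)
cv2.imwrite('pics/w2.png',im)
E
```

```text
t: 10.33
tcp_pos: [0.4588, 0.2347, 0.1514]
tool_rot: [2.041, -2.385, 0.0]
contact_force: [-0.3, -1.3, 0.5]
grip_width: 0.0938
t 10.33 tcp [0.4588 0.2347 0.1514] q [-0.69  0.44  0.2   2.01 -0.13  0.71 -2.15]
xaxis yaw -1.726 z [-0.002 -0.002 -1.   ] F [-0.26 -1.31  0.53] Mtool [-0.0939  0.0007  0.0038] w 0.0938160441416496
shift [-1.1 -1.1 49.4] rot [ 0.002 -0.002 -0.   ]
```

View pics/w2.png

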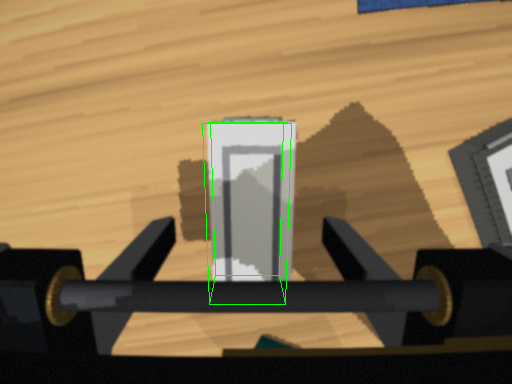

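The white case is centred between the fingers (columns 205 to 295) and the overlay matches. The turquoise one is only just in view at the bottom (275,342), well clear.

```bash
python3 -m creep '[[0,0,30,0,0,0,0],[0,0,49,0,0,0,0],[0,0,49,0,0,0,0],[0,0,49,0,0,0,1],[0,0,49,0,0,0,1],[0,0,49,0,0,0,1],[0,0,49,0,0,0,1],[0,0,49,0,0,0,1],[0,0,49,0,0,0,1],[0,0,49,0,0,0,1],[0,0,49,0,0,0,1],[0,0,49,0,0,0,1],[0,0,49,0,0,0,1]]' 30
python3 -m creep '[[0,0,-25,0,0,0,1],[0,0,-50,0,0,0,1],[0,0,-80,0,0,0,1],[0,0,-110,0,0,0,1],[0,0,-110,0,0,0,1],[0,0,-110,0,0,0,1],[0,0,-110,0,0,0,1],[0,0,-110,0,0,0,1]]'
python3 -c "
from h import *
st();mavg()"
python3 -m creep '[[0,0,0,-0.45,0,0,1],[0,0,0,-0.45,0,0,1],[0,0,0,-0.45,0,0,1],[0,0,0,-0.45,0,0,1],[0,0,0,-0.45,0,0,1],[0,0,0,-0.45,0,0,1],[0,0,0,-0.45,0,0,1],[0,0,0,-0.45,0,0,1]]'
python3 -m creep '[[0,0,0,0.22,0,0,1],[0,0,0,0.45,0,0,1],[0,0,0,0.45,0,0,1],[0,0,0,0.45,0,0,1],[0,0,0,0.45,0,0,1],[0,0,0,0.45,0,0,1],[0,0,0,0.45,0,0,1],[0,0,0,0.45,0,0,1],[0,0,0,0.45,0,0,1],[0,0,0,0.45,0,0,1]]'
python3 -c "
from h import *
st();mavg()"
```

```text
t: 11.47
tcp_pos: [0.4594, 0.2354, 0.1041]
tool_rot: [-2.042, 2.387, -0.0]
contact_force: [-2.0, -3.5, 9.4]
grip_width: 0.0557
t: 12.13
tcp_pos: [0.4587, 0.2354, 0.2124]
tool_rot: [2.041, -2.385, -0.0]
contact_force: [0.2, -0.4, -2.7]
grip_width: 0.0557
t 12.13 tcp [0.4587 0.2354 0.2124] q [-0.72  0.34  0.22  1.97 -0.1   0.84 -2.17]
xaxis yaw -1.726 z [-0.002 -0.001 -1.   ] F [ 0.21 -0.44 -2.73] Mtool [-0.0396 -0.0744  0.0315] w 0.055656011669933586
t 12.53 Mx avg -0.0701 sd 0.0321 all [-0.0701 -0.0651  0.0105] F [-0.19 -0.16 -2.19]
t: 13.2
tcp_pos: [0.4589, 0.236, 0.214]
tool_rot: [1.828, -2.134, -0.486]
contact_force: [1.0, 0.1, -1.8]
grip_width: 0.0559
t: 14.03
tcp_pos: [0.4597, 0.2352, 0.2134]
tool_rot: [2.041, -2.387, -0.001]
contact_force: [-0.0, -0.4, -3.3]
grip_width: 0.056
t 14.03 tcp [0.4597 0.2352 0.2134] q [-0.72  0.34  0.22  1.97 -0.1   0.84 -2.17]
xaxis yaw -1.727 z [-0.001 -0.    -1.   ] F [-0.03 -0.35 -3.32] Mtool [-0.1315 -0.0305  0.011 ] w 0.056002513634530814
t 14.43 Mx avg -0.1361 sd 0.0289 all [-0.1361 -0.0698  0.0046] F [ 0.26 -0.02 -2.36]
```

A shift of -0.066 N·m in the predicted sense. I'll confirm by tipping it back the other way.

```bash
python3 -m creep '[[0,0,0,0.45,0,0,1],[0,0,0,0.45,0,0,1],[0,0,0,0.45,0,0,1],[0,0,0,0.45,0,0,1],[0,0,0,0.45,0,0,1],[0,0,0,0.45,0,0,1],[0,0,0,0.45,0,0,1],[0,0,0,0.45,0,0,1]]'
python3 -m creep '[[0,0,0,-0.22,0,0,1],[0,0,0,-0.45,0,0,1],[0,0,0,-0.45,0,0,1],[0,0,0,-0.45,0,0,1],[0,0,0,-0.45,0,0,1],[0,0,0,-0.45,0,0,1],[0,0,0,-0.45,0,0,1],[0,0,0,-0.45,0,0,1],[0,0,0,-0.45,0,0,1],[0,0,0,-0.45,0,0,1]]'
python3 -c "
from h import *
st();mavg(12)"
python3 -m creep '[[0,0,0,-0.45,0,0,1],[0,0,0,-0.45,0,0,1],[0,0,0,-0.45,0,0,1],[0,0,0,-0.45,0,0,1],[0,0,0,-0.45,0,0,1],[0,0,0,-0.45,0,0,1],[0,0,0,-0.45,0,0,1],[0,0,0,-0.45,0,0,1],[0,0,0,-0.45,0,0,1]]'
python3 -m creep '[[0,0,0,0.22,0,0,1],[0,0,0,0.45,0,0,1],[0,0,0,0.45,0,0,1],[0,0,0,0.45,0,0,1],[0,0,0,0.45,0,0,1],[0,0,0,0.45,0,0,1],[0,0,0,0.45,0,0,1],[0,0,0,0.45,0,0,1],[0,0,0,0.45,0,0,1],[0,0,0,0.45,0,0,1]]'
python3 -c "
from h import *
st();mavg(12)"
```

```text
t: 15.1
tcp_pos: [0.46, 0.2352, 0.2139]
tool_rot: [-1.826, 2.136, -0.487]
contact_force: [-0.1, 0.4, -1.8]
grip_width: 0.0558
t: 15.93
tcp_pos: [0.4587, 0.2362, 0.2137]
tool_rot: [-2.044, 2.385, -0.001]
contact_force: [-0.5, 0.0, -1.9]
grip_width: 0.056
t 15.93 tcp [0.4587 0.2362 0.2137] q [-0.73  0.34  0.23  1.97 -0.1   0.84 -2.17]
xaxis yaw -1.724 z [ 0.001 -0.    -1.   ] F [-0.49  0.03 -1.93] Mtool [-0.0915 -0.0319 -0.0044] w 0.056018808563496364
t 16.53 Mx avg -0.0722 sd 0.0299 all [-0.0722 -0.042   0.0102] F [-0.07 -0.23 -2.27]
t: 17.28
tcp_pos: [0.4589, 0.236, 0.2141]
tool_rot: [1.828, -2.134, -0.487]
contact_force: [-0.6, -0.4, -2.3]
grip_width: 0.0555
t: 18.12
tcp_pos: [0.4597, 0.2352, 0.2134]
tool_rot: [2.041, -2.387, -0.001]
contact_force: [-0.2, -0.6, -2.8]
grip_width: 0.0558
t 18.12 tcp [0.4597 0.2352 0.2134] q [-0.73  0.34  0.24  1.97 -0.11  0.84 -2.16]
xaxis yaw -1.727 z [-0.001 -0.    -1.   ] F [-0.19 -0.57 -2.76] Mtool [-2.05e-01 -7.76e-02 -1.00e-04] w 0.05582219899372972
t 18.72 Mx avg -0.1501 sd 0.0311 all [-0.1501 -0.0482  0.0134] F [-0.06 -0.17 -2.29]
```

The shift repeats: -0.070, -0.136, -0.072, -0.150 N·m. The far case rattles. Next I'll carry it over the pad.

```bash
python3 -c "
from h import *
rel(.640,.045,.256,-1.726)"
```

```text
shift [ 160.4 -208.   -42.4] rot [ 0. -0.  0.]
```

```bash
python3 -m creep '[[0,0,-20,0,0,0,1],[10,-13,-42,0,0,0,1],[22,-29,-42,0,0,0,1],[36,-47,-42,0,0,0,1],[50,-65,-42,0,0,0,1],[64,-83,-42,0,0,0,1],[78,-101,-42,0,0,0,1],[92,-119,-42,0,0,0,1],[106,-137,-42,0,0,0,1],[120,-155,-42,0,0,0,1],[133,-172,-42,0,0,0,1],[145,-188,-42,0,0,0,1],[154,-200,-42,0,0,0,1],[160,-208,-42,0,0,0,1],[160,-208,-42,0,0,0,1],[160,-208,-42,0,0,0,1],[160,-208,-42,0,0,0,1],[160,-208,-42,0,0,0,1],[160,-208,-42,0,0,0,1],[160,-208,-42,0,0,0,1]]'
python3 - <<'E'
from h import *
st()
for n in('scene','side'):
    c=cams.capture(n); cv2.imwrite(f'pics/{n}9.png',cv2.resize(c['img'][:,:,::-1],(800,600)))
    for r in cams.regions_of('case_b',n):
        if r['pixels'].sum()<200: continue
        p=ray(c,r['xy'],.02); x,f=fit([(c,r['pixels'])],(.13,.056,.042),p[:2]); print(n,round(r['p'],2),c['img'][r['pixels']].mean(0).astype(int),x.round(3),round(f,3))
E
```

```text
t: 20.38
tcp_pos: [0.6398, 0.046, 0.2558]
tool_rot: [-2.043, 2.386, 0.0]
contact_force: [-0.2, -0.5, -2.2]
grip_width: 0.0554
t 20.38 tcp [0.6398 0.046  0.2558] q [-0.35  0.51  0.32  1.62 -0.18  1.04 -1.7 ]
xaxis yaw -1.725 z [ 0.  0. -1.] F [-0.16 -0.48 -2.2 ] Mtool [-0.0999 -0.0531  0.0255] w 0.05537386053489693
scene 0.92 [ 15 134 133] [0.272 0.205 0.935] 0.076
scene 0.74 [183 181 177] [0.428 0.024 0.354] 0.045
scene 0.74 [ 62  84 123] [ 0.657  0.063 -1.438] 0.268
scene 0.66 [177 177 176] [ 0.474 -0.232  0.513] 0.316
side 0.91 [96 97 95] [ 0.713  0.263 -0.05 ] 0.512
side 0.84 [109 112 112] [0.429 0.026 0.339] 0.05
side 0.83 [121 123 125] [ 0.464 -0.223  0.106] 0.046
side 0.77 [ 21  50 110] [ 0.29  -0.196  0.411] 0.04
side 0.72 [30 87 86] [0.272 0.209 0.964] 0.046
```

View pics/side9.png

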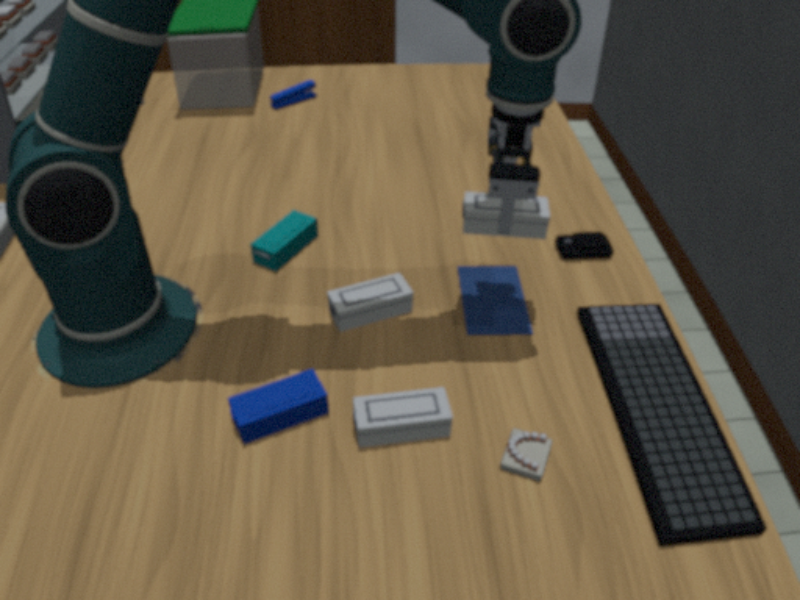

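View pics/scene9.png

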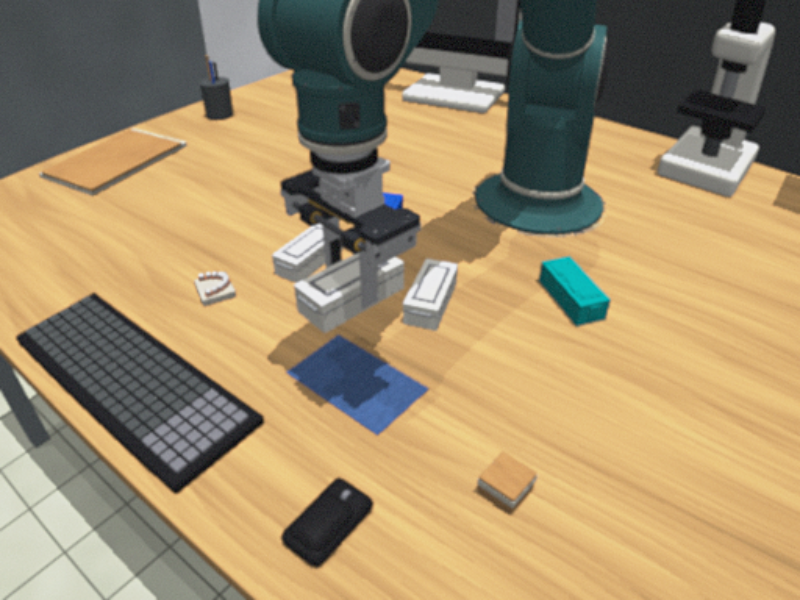

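Both views show the case in the fingers above the pad (side 505,215; scene 350,290). The other two cases, the tooth model and the carton are where they stood. One numeric check of level is left.

Run:
```python
from h import *
st()
for n in('scene','side'):
    c=cams.capture(n); rs=cams.regions_of('case_a',n)
    im=c['img'][:,:,::-1].copy()
    u=(proj(c,box(.640,.045,-.155,.13,.056,.042)+[0,0,.153])+.5)
    u0=u.min(0).astype(int)-25
    cr=cv2.resize(im[u0[1]:u0[1]+120,u0[0]:u0[0]+130],None,fx=4,fy=4); v=((u-u0)*4).astype(int)
    for i in range(8):
        for j in range(i):
            if bin(i^j).count('1')==1: cv2.line(cr,tuple(map(int,v[i])),tuple(map(int,v[j])),(0,255,0),1)
    cv2.imwrite(f'pics/lv_{n}.png',cr)
a=cv2.imread('pics/lv_scene.png');b=cv2.imread('pics/lv_side.png');cv2.imwrite('pics/lv.png',cv2.resize(np.hstack([a,b]),(800,370)))
```

```text
t 20.58 tcp [0.64   0.0455 0.2557] q [-0.35  0.51  0.32  1.62 -0.18  1.04 -1.7 ]
xaxis yaw -1.726 z [-0.  0. -1.] F [ 0.26 -0.37 -2.61] Mtool [-0.1185 -0.0363 -0.0113] w 0.05570207462929092
```

View pics/lv.png

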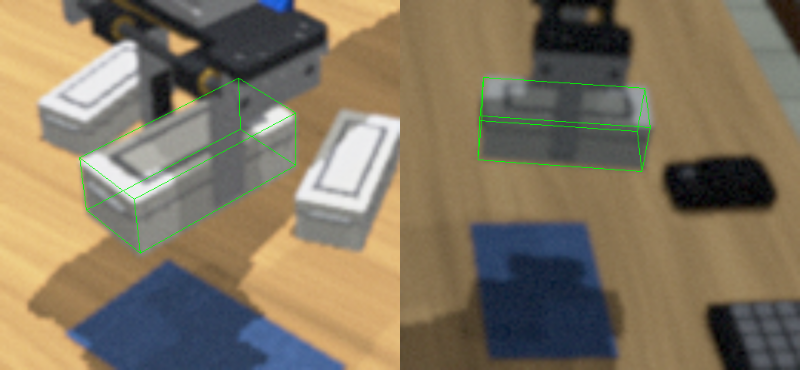

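The overlay of a level box at underside height 0.153 m lands on the held case in both views. The latch mark on the end nearest the scene camera suggests this case's own x may point backwards. I tipped it fully both ways while lifted, so the casting visited both ends either way.

```bash
python3 -c "
from workcell import robot
print(robot.sign_off())"
```

```text
the job is handed in; nothing more can be done
None
```

The rattling case was the white one that stood on the robot's left, near (0.46, 0.235). I handed the job in at about 20.6 s, holding it level over the hand-over pad. `sign_off()` reports no verdict.

- **Which case rattles:** I tipped it end to end four times in the air. Its moment went -0.070, -0.136, -0.072, -0.150 N·m, in step with the tipping and close to the expected 0.075 N·m.
- **Middle case:** it showed only about +0.03 N·m, in the wrong direction and near the noise. I put it back within about 3 mm of where it stood.
- **Third case:** I did not lift it, because the rattle had already been found and repeated.
- **Final hold:** the case was gripped with 30 N about 1 mm from the measured pad centre, its underside about 153 mm up. A level-box overlay matched it in both camera views.
- **Other things:** the middle and third cases fitted their starting spots in the side view. The tooth model and carton looked unmoved in the pictures, but I did not measure them again.

**Checks that disagreed:**
- Some late network fits were poor because things were partly hidden. One was the third case from the scene camera; its side-camera fit was good.
- The latch mark suggests this case's own x axis may point backwards. That should not matter, since the casting went to both ends while the case was lifted.

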